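Gauge the gap, then rock the locating block out of a drilling jig

TASK

Take the flat gauge blade out of the tool holder and push it fully home into the narrow gap between the drilling jig's cheeks, shoulders down on them, so that the sprung cheek cannot close. Then work the locating block out of the other end of the jig without lifting or tipping the jig off the bench: rock it a good few degrees, first towards the gauge and then away from it, back and forth while easing it up until it comes free. Finish while still holding the block upright, over its place and just clear of the cheeks by a finger's breadth or so; leave the gauge in its gap and everything else on the bench alone.

Things in the scene. Friction and masses are not known exactly. Their poses are not given: they have to be found in the camera images.
- jig: drilling jig standing loose on the bench, 2.1 kg. Origin: centre of its underside, z up. Dark steel sole 160 (x) x 200 (y) x 12 mm with two wooden cheeks, 140 mm long in y, flat tops at z = 40 mm. A straight pull on the block lifts the whole jig: its friction in the cheeks (30 to 45 N) exceeds the jig's weight
- fixed_cheek (a point): top centre of the fixed cheek, 25 mm thick, at (27.5, 0, 40) mm in the jig's frame; the spring-loaded cheek is its mirror image at x = -27.5, and behind that stands a steel spring post 38 mm high, from x = -62 to -72 (guide rods to -78)
- pocket (a point): seat of the block, at (0, -40, 22) mm in the jig's frame (axes as the jig's). Here the cheeks are 30 mm apart and pinch the block with about 30 N over the 18 mm from the seat to their tops. The block can rock in y-z (turn about the jig's x, under 1 N m): end stops 34 mm high stand 3 mm clear of its y faces and the seat is 8 mm long in y. While it turns a light pull lifts it, 2.5 mm per swing
- gap (a point): centre of the gauge gap's mouth, level with the cheek tops, at (0, 45, 40) mm in the jig's frame. The gap is 7 mm wide in x, 34 mm long in y with open ends, 28 mm deep, its mouth bevelled to 14 mm wide over the top 3.5 mm
- block: locating block of pale wood standing at the jig's -y end: 30 mm (x, across the cheeks) x 28 mm (y) x 70 mm tall, thin dark band, brass dot on top, 0.11 kg. Origin: centre of its underside, z up; seated it lies on point pocket and 52 mm stands above the cheeks. Take it across its y faces, the fingers in line with the rocking. It is free once its underside is above the cheek tops
- gauge: flat gauge, 0.07 kg: steel blade 4 (x) x 22 (y) x 24 mm long below a pale wooden handle 20 (x) x 22 (y) x 50 mm tall with brass rivets. Origin: centre of the handle's underside (the shoulder), z up; the blade reaches down to z = -24 mm. It stands upright in the holder. Fully home in the jig, its origin lies at point gap, its x along the jig's x (either way round)
- cheek (a joint): travel of the spring-loaded cheek towards the fixed one (along the jig's +x), m: 0 at the start; when the block comes out it closes to about 0.003 onto the gauge blade, or to 0.006 if no blade is there
- block_top (a point): centre of the locating block's top face, 70 mm above its origin
- holder: fixed dark wooden tool holder, 70 (x) x 130 (y) x 40 mm high. Origin: centre of its underside. The gauge stands in a slot at y = -30 mm, a round awl at y = +35 mm (top 55 mm above the holder)
- awl: awl with a round wooden handle standing in the tool holder beside the gauge; bystander, origin at the underside of its handle
- hammer: hammer lying at the left; bystander
- driver: screwdriver lying ahead in the middle, between jig and holder; bystander
- wax: round tin, 72 mm across, 50 mm high, beyond the middle; bystander
- offcut: dark wooden offcut 110 x 45 x 22 mm, beyond the middle; bystander
- brush: brush lying at the right; bystander
- stick: round wooden stick, 28 mm thick, 160 mm long, far right; bystander
Not all that is in view belongs to the job. Leave any red look-alike of the gauge alone.

How it is judged:
By the outcome, as a careful person would: the job done as asked, in the order asked, and still so for the second after the job is handed in, while the arm keeps its last pose, push and grip.
It also fails if it takes over 61 s, if anything falls off the work surface, if the arm or the gripper's body presses on something with over 40 N, if the wrist force passes 120 N, or if a joint passes its speed limit or range.

ROBOT

A 6-joint arm with a two-finger parallel gripper is mounted at the origin on the work surface. World frame = base frame: x ahead of the robot, y to its left, z up, the work surface at z = 0. Lengths are in mm, angles in degrees, forces in N, time in s.
With the tool pointing down it reaches from about 425 to 925 mm from the base axis. Payload 12.5 kg.
Tool frame: the origin (TCP) lies on the centre line of the jaws, within the pads' length; the fingertips stand 19 mm ahead of it and the grasp point (between the pads) is the TCP; z points along the fingers, y is the line along which they close (so a half turn about z gives the same grasp; the last joint's range is limited). The gripper opens to 85 mm and grips with 20 to 120 N. Pads are 22 mm wide; open, the fingers measure 114 mm over their backs; the gripper's body (76 mm by 85 mm) begins 54 mm behind the grasp point. The pads swing forward as they close: fully open they stand 13 mm farther back than shut.
Start: joints at [-6.05, 28.126, 89.318, -0, 62.55, -6.05], TCP at [625.014, 0.021, 250.327] pointing down, gripper open.
Joint ranges: [-177.58, 177.58], [-47.91, 125.51], [2.72, 160], [-65.01, 245.01], [3.68, 167.84], [-153.87, 153.87]. Speed limits (degrees/s): [127.2, 127.2, 159.86, 180, 180, 180].

INTERFACE

Orientations are given as [roll, pitch, yaw] about the fixed x, y, z axes, in that order (R = Rz(yaw) Ry(pitch) Rx(roll)).
In Python, from station import * gives the robot as it stands.
- The arm moves only by the shell command python3 -m jog 'ROWS' [FORCE]. ROWS is text: rows parted by semicolons, each of 7 numbers parted by spaces: the shift along the tool's x, y, z in units of 40 mm (1.0 is 40 mm), then the turn, a rotation vector about the tool's x, y, z in units of 5 degrees (1.0 is 5 degrees), then the gripper command: -1 is fully open, 1 is shut, values between are in proportion. In form: tx ty tz rx ry rz jaw; .... A call has 1 to 20 rows; each row is the pose to reach, as a shift and turn from the pose commanded when the call began, along the tool's axes at that moment; what a row does not reach only later rows make up. A row lasts 1/12 s, in which the tool goes at most 41.7 mm and 7.16 degrees, less where a joint would pass 70% of its speed; a pose out of reach is approached as far as the arm can. A call with a gripper value outside its range is refused whole. The fingers move at their own pace and stop on an object; FORCE is the grip in N (left out, the last holds). Time passes only in rows, so rows that repeat a pose let the fingers close. It gives the time, the measured TCP pose, the force, the opening and the grip force at its end, in the units of the state.
- observe(): the state, without advancing time (a new reading comes with each control period).
- grab_frame(name): name is "scene" or "side" or "wrist"; returns a dict with "pixels" (420x560x3 uint8, blue, green, red), "z_map" (420x560 float32, mm along the optical axis (not along the pixel's ray), 0 where there is no reading), "camera_matrix" (3x3 intrinsics, pixels), "rvec" (rotation vector, rad) and "tvec" (3), from world to camera coordinates, as OpenCV has them. Camera axes: x right, y down, z forward; pixel columns grow to the right and rows downward; lengths in mm; the calibration is good to about 2 mm. A picture is of the moment at which its call begins.
- hand_in(): hands the job in; it is judged then, once.
The state is a dict: "clock": time; "q": joint angles; "joint_vel": joint speeds; "effort": joint torques, N m; "ee_pos": TCP position; "eef_rot": TCP orientation; "force": force on the tool from outside, world axes, zero at the start; "ft_torque": the same for the moment, N m; "grip_width": finger opening in mm; "finger_force": force on a finger pad.
Only numpy, scipy, OpenCV 4.12 (cv2) and the standard library are available. Lean on these libraries where they do the work, as an engineer would, in place of code of your own. Each camera call takes 0.05 s, during which the arm holds its last target. There are 200 camera calls.

## Working session

There is one attempt and no reset: what is moved stays moved. The work goes in short steps, Python scripts to look and compute and a shell command to move; the robot and the scene stay as the last step left them, time stands still between calls to the robot, and variables do not carry over. Pictures are saved under pics/ and viewed, at most 10 in all, crops included, and the job is handed in when it is done.

```bash
mkdir -p pics; ls
cat > h.py <<'E'
from station import *
import numpy as np, cv2
def cam(f):
    R=cv2.Rodrigues(np.array(f["rvec"],float))[0]; return np.array(f["camera_matrix"],float),R,np.array(f["tvec"],float).ravel()
def pt(f,u,v):  # depth point -> world
    K,R,t=cam(f); z=f["z_map"][int(round(v)),int(round(u))]
    return R.T@(z*np.linalg.inv(K)@[u,v,1]-t)
def ray(f,u,v,h): # intersect with z=h
    K,R,t=cam(f); d=R.T@np.linalg.inv(K)@[u,v,1]; c=-R.T@t
    return c+d*(h-c[2])/d[2]
def proj(f,P):
    return cv2.projectPoints(np.array(P,float).reshape(-1,3),np.array(f["rvec"],float),np.array(f["tvec"],float),np.array(f["camera_matrix"],float),None)[0].reshape(-1,2)
def cloud(f):
    K,R,t=cam(f); v,u=np.mgrid[:420,:560]; z=f["z_map"]
    p=np.stack([u*z,v*z,z],-1)@np.linalg.inv(K).T
    P=(p-t)@R; P[z<=0]=np.nan; return P
def tri(fs,uvs):
    A=[];b=[]
    for f,(u,v) in zip(fs,uvs):
        K,R,t=cam(f); d=R.T@np.linalg.inv(K)@[u,v,1]; d/=np.linalg.norm(d); c=-R.T@t; M=np.eye(3)-np.outer(d,d); A.append(M); b.append(M@c)
    return np.linalg.lstsq(np.vstack(A),np.hstack(b),rcond=None)[0]
E
python3 - <<'E'
from h import *
import pickle
fs={n:grab_frame(n) for n in("scene","side","wrist")}
pickle.dump(fs,open("f0.pkl","wb"))
for n,f in fs.items():
    K,R,t=cam(f); print(n,(-R.T@t).round(),K[0,0]); cv2.imwrite(f"pics/{n}0.png",f["pixels"])
cv2.imwrite("pics/all0.png",cv2.resize(np.hstack([fs["scene"]["pixels"],fs["side"]["pixels"]]),(800,300)))
print(observe())
E
```

```text
pics
scene [1217. -626. 1044.] 510.02657689081946
side [  143. -1049.   742.] 507.84249904489127
wrist [625.  70. 373.] 348.14576747211134
{'clock': 0.15, 'q': array([-6.05042680e+00,  2.81549658e+01,  8.93385766e+01, -3.64613278e-04,
        6.25491518e+01, -6.04868248e+00]), 'joint_vel': array([-0.0805157 , -0.0616698 , -0.06588757,  0.02475196,  0.01342125,
        0.12440851]), 'effort': array([ 2.22927323e-03, -6.18710160e+01, -2.61691117e+01, -6.12520193e-05,
        3.21192107e-03,  1.30420885e-04]), 'ee_pos': array([6.24880490e+02, 3.41310984e-02, 2.49896722e+02]), 'eef_rot': array([-1.79957509e+02, -4.17720275e-03,  8.99984223e+01]), 'force': array([-0.40007083,  0.09248513,  0.56685623]), 'ft_torque': array([ 0.04517864,  0.05288209, -0.00441436]), 'finger_force': 0.0, 'grip_width': 85.56645641426927}
```

View pics/scene0.png

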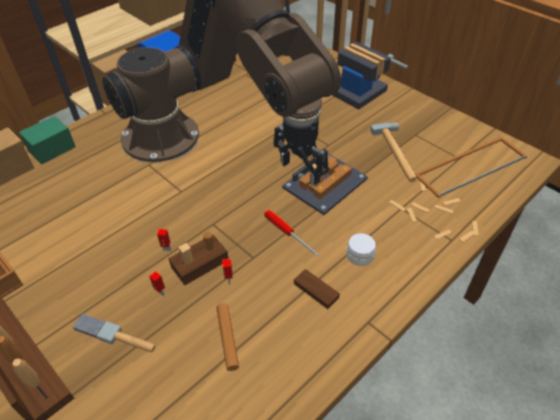

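View pics/side0.png

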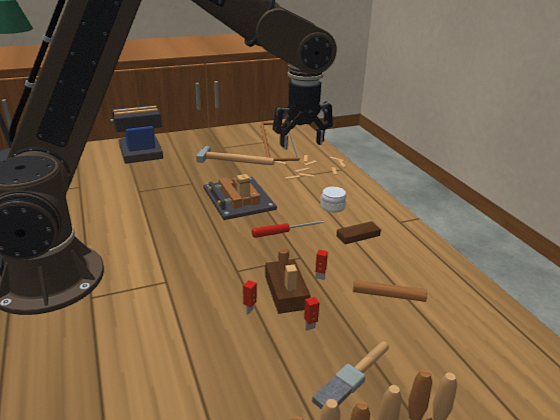

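Scene view: the gauge candidates are the pale handle at (186,252) and three red look-alikes at (164,238), (157,282) and (227,268). The round awl is at (209,242). In the side view the pale gauge is at (291,277) and the awl at (283,257), so I choose the pale flat handle in the holder. The jig is at (325,183) in scene and (240,193) in side, with the pale block at side (243,185).

Run:
```python
from h import *
import pickle
fs=pickle.load(open("f0.pkl","rb"))
s,d=fs["scene"],fs["side"]
a=cv2.resize(s["pixels"][215:300,140:245],None,fx=3.8,fy=3.8,interpolation=2)
b=cv2.resize(d["pixels"][240:325,235:340],None,fx=3.8,fy=3.8,interpolation=2)
c=cv2.resize(s["pixels"][135:220,270:375],None,fx=3.8,fy=3.8,interpolation=2)
e=cv2.resize(d["pixels"][155:240,190:295],None,fx=3.8,fy=3.8,interpolation=2)
cv2.imwrite("pics/crop0.png",cv2.resize(np.vstack([np.hstack([a,b]),np.hstack([c,e])]),(740,598)))
for n,f,(u0,u1,v0,v1) in (("s hold",s,(165,235,225,285)),("d hold",d,(255,312,240,315)),("s jig",s,(275,375,140,215)),("d jig",d,(198,280,165,220))):
    P=cloud(f)[v0:v1,u0:u1].reshape(-1,3)
    for lo,hi in((8,16),(36,44),(86,96)):
        q=P[(P[:,2]>lo)&(P[:,2]<hi)]
        if len(q)>8: print(n,lo,len(q),q.mean(0).round(1),cv2.minAreaRect(q[:,:2].astype(np.float32)))
```

```text
s hold 8 121 [ 520.1 -250.5   12.4] ((507.7769470214844, -252.7412109375), (194.1393585205078, 99.34602355957031), 31.94009017944336)
s hold 36 919 [ 505.3 -236.3   40.8] ((502.39129638671875, -234.8097381591797), (166.63067626953125, 135.36973571777344), 49.988922119140625)
s hold 86 139 [ 500.7 -232.8   91. ] ((499.4134521484375, -229.44439697265625), (86.54539489746094, 23.889328002929688), 81.10163116455078)
d hold 8 114 [ 475.5 -270.5   12. ] ((466.20452880859375, -238.7451171875), (51.09015655517578, 138.85122680664062), 16.29058837890625)
d hold 36 897 [ 491.2 -241.8   41. ] ((488.7149353027344, -243.86143493652344), (179.5444793701172, 111.68428802490234), 59.96790313720703)
d hold 86 149 [ 495.7 -234.5   91. ] ((497.05584716796875, -228.17086791992188), (88.03276062011719, 21.133825302124023), 83.18238067626953)
s jig 8 1199 [554.7 191.8  12.5] ((554.8037719726562, 239.56118774414062), (265.0436706542969, 211.7666778564453), 89.48236083984375)
s jig 36 558 [530.6 209.4  40. ] ((510.2612609863281, 212.62664794921875), (115.34796905517578, 146.8836669921875), 1.4639815092086792)
s jig 86 9 [517.4 172.4  91.3] ((517.5833129882812, 172.16683959960938), (5.68970251083374, 15.385570526123047), 41.890846252441406)
d jig 8 792 [525.6 171.1  13.2] ((524.1644287109375, 213.3992156982422), (161.84744262695312, 207.581787109375), 2.4149961471557617)
d jig 36 456 [501.4 201.3  40.7] ((507.7920837402344, 214.41839599609375), (113.18014526367188, 149.6190185546875), 2.60538911819458)
d jig 86 82 [524.4 170.5  92.3] ((524.9041748046875, 171.37936401367188), (31.759681701660156, 34.2845573425293), 0.7445105910301208)
```

View pics/crop0.png

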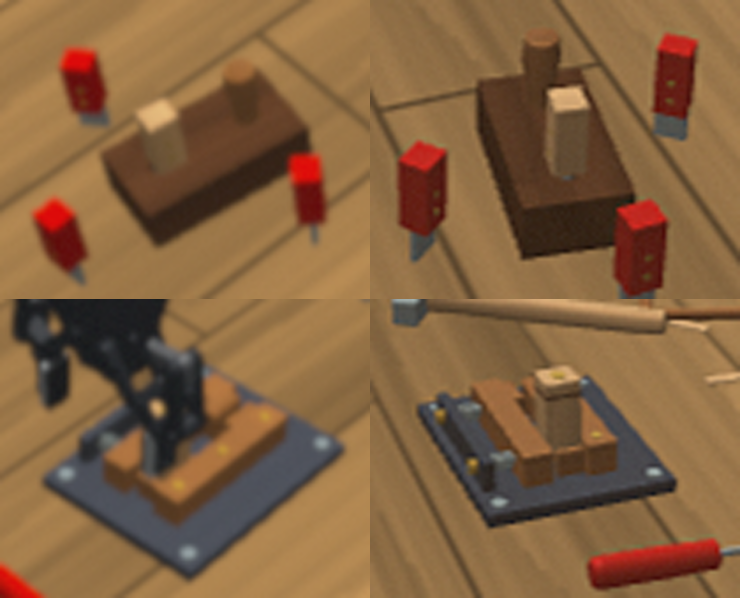

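View pics/wrist0.png

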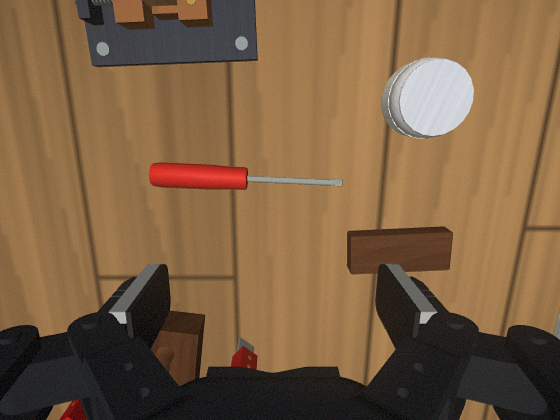

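Crops: top row shows the pale square gauge handle beside the taller round awl, with a bit of steel at its foot. Bottom row shows the jig with the sprung post on world -x, the block (brass dot) at its -y end, and the narrow gap at the far end. The choice is confirmed. Next come the gauge pose and the look-alike positions.

Run:
```python
from h import *
import pickle
fs=pickle.load(open("f0.pkl","rb"))
for n in("scene","side"):
    f=fs[n];P=cloud(f);I=f["pixels"].astype(int)
    m=(P[...,2]>80)&(P[...,0]>400)&(P[...,0]<620)&(P[...,1]>-350)&(P[...,1]<-140)
    k,l,st,c=cv2.connectedComponentsWithStats(m.astype(np.uint8))
    for i in range(1,k):
        q=P[l==i]
        if len(q)>15:
            t=q[q[:,2]>q[:,2].max()-4]; print(n,"top",len(q),q[:,2].max().round(1),t.mean(0).round(1),cv2.minAreaRect(t[:,:2].astype(np.float32)))
    red=(I[...,2]>120)&(I[...,1]<60)&(I[...,0]<60)
    k,l,st,c=cv2.connectedComponentsWithStats(red.astype(np.uint8))
    for i in range(1,k):
        if st[i,4]>40:
            q=P[l==i];t=q[q[:,2]>np.nanmax(q[:,2])-4]; print(n,"red",c[i].round(),t.mean(0).round(1))
    q=P[(abs(P[...,2]-40.5)<2)&(P[...,0]>400)&(P[...,0]<620)&(P[...,1]>-350)&(P[...,1]<-140)]
    im=np.zeros((260,260),np.uint8); 
    for x,y in q[:,:2]: im[int(y+360),int(x-380)]=255
    im=cv2.morphologyEx(im,cv2.MORPH_CLOSE,np.ones((7,7)));im=cv2.morphologyEx(im,cv2.MORPH_OPEN,np.ones((15,15)))
    cs=max(cv2.findContours(im,0,1)[0],key=cv2.contourArea); r=cv2.minAreaRect(cs); print(n,"holder",np.array(r[0])+[380,-360],r[1:])
```

```text
scene top 85 97.6 [ 505.9 -199.1   95.2] ((506.09649658203125, -199.47650146484375), (15.301729202270508, 10.314276695251465), 88.4024887084961)
scene top 93 95.9 [ 497.  -263.    93.1] ((495.8046569824219, -260.94970703125), (21.871694564819336, 17.678634643554688), 80.22209930419922)
scene red [278. 222.] [548.5  -1.3  28.8]
scene red [162. 232.] [ 404.9 -265.3   75.5]
scene red [226. 263.] [ 592.  -212.6   76.1]
scene red [155. 276.] [ 504.6 -356.9   76.4]
scene holder [ 502.  -208.5] ((77.0, 72.0), 90.0)
side top 93 97.0 [ 500.5 -196.3   94.5] ((502.8001708984375, -195.93592834472656), (15.529436111450195, 15.261018753051758), 15.044082641601562)
side top 117 94.3 [ 492.7 -260.    91.7] ((493.4787292480469, -259.739501953125), (23.978313446044922, 20.015560150146484), 81.90653228759766)
side red [270. 228.] [ 5.434e+02 -5.000e-01  2.730e+01]
side red [322. 253.] [ 590.6 -212.2   75.7]
side red [249. 284.] [ 400.  -264.7   75.7]
side red [311. 301.] [ 500.1 -353.6   75.6]
side holder [ 496.29885864 -231.21057129] ((131.39085388183594, 69.1044921875), 83.8844985961914)
```

```bash
python3 -m jog '-3 -1.5 0.5 0 0 0 -0.1;-6.5 -3.25 1.5 0 0 1.4 -0.1;-6.5 -3.25 2 0 0 1.4 -0.1;-6.5 -3.25 2 0 0 1.4 -0.1;-6.5 -3.25 2 0 0 1.4 -0.1;-6.5 -3.25 2 0 0 1.4 -0.1;-6.5 -3.25 2 0 0 1.4 -0.1;-6.5 -3.25 2 0 0 1.4 -0.1;-6.5 -3.25 2 0 0 1.4 -0.1;-6.5 -3.25 2 0 0 1.4 -0.1;-6.5 -3.25 2 0 0 1.4 -0.1;-6.5 -3.25 2 0 0 1.4 -0.1;-6.5 -3.25 2 0 0 1.4 -0.1' 40
python3 - <<'E'
from h import *
import pickle
fs={n:grab_frame(n) for n in("scene","side","wrist")}
pickle.dump(fs,open("f1.pkl","wb"))
cv2.imwrite("pics/w1.png",fs["wrist"]["pixels"])
f=fs["wrist"];P=cloud(f);o=observe();print(o["ee_pos"],o["eef_rot"],o["grip_width"])
m=(P[...,2]>82)&(P[...,2]<105)&(np.hypot(P[...,0]-495,P[...,1]+245)<75)
k,l,st,c=cv2.connectedComponentsWithStats(m.astype(np.uint8))
for i in range(1,k):
    q=P[l==i]
    if len(q)>100: print(len(q),c[i].round(),q.mean(0).round(1),cv2.minAreaRect(q[:,:2].astype(np.float32)))
m=(abs(P[...,2]-40)<2)&(np.hypot(P[...,0]-495,P[...,1]+235)<90);q=P[m];print(cv2.minAreaRect(q[:,:2].astype(np.float32)))
E
```

```text
clock: 1.23
ee_pos: [495.7, -258.9, 170.7]
eef_rot: [180.0, 0.0, 83.1]
force: [-0.3, -0.2, -0.2]
grip_width: 47.1
finger_force: 0.0
[ 495.38223657 -259.36317633  170.51606639] [1.79979083e+02 8.09926577e-03 8.30642568e+01] 46.93389924946749
1290 [272. 119.] [ 503.6 -195.    91.2] ((503.4409484863281, -195.35556030273438), (23.110694885253906, 23.02916717529297), 29.532222747802734)
1208 [271. 226.] [ 494.9 -258.7   89.7] ((494.87823486328125, -259.7275390625), (22.61285972595215, 20.060094833374023), 82.53036499023438)
((496.6776123046875, -228.9099884033203), (146.99600219726562, 124.93582153320312), 55.95671463012695)
```

View pics/w1.png

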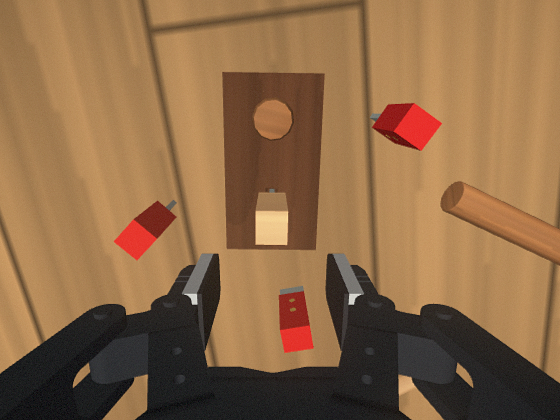

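The view shows the gauge handle at (271,226) centred between the pads, with the awl at (272,119) behind it and the red ones well to the side. I descend and grip.

```bash
python3 -m jog '0 0 0.9 0 0 0.1 -0.1;0 0 1.7 0 0 0.1 -0.1;0 0 2.3 0 0 0.1 -0.1;0 0 2.56 0 0 0.1 -0.1;0 0 2.56 0 0 0.1 -0.1;0 0 2.56 0 0 0.1 0.3;0 0 2.56 0 0 0.1 0.6;0 0 2.56 0 0 0.1 0.8;0 0 2.56 0 0 0.1 1;0 0 2.56 0 0 0.1 1;0 0 2.56 0 0 0.1 1;0 0 2.56 0 0 0.1 1' 60
python3 -m jog '0 0 0 0 0 0 1;0 0 -0.2 0 0 0 1;0 0 -0.4 0 0 0 1;0 0 -0.8 0 0 0 1;0 0 -1.4 0 0 0 1;0 0 -2 0 0 0 1;0 0 -2.6 0 0 0 1;0 0 -2.6 0 0 0 1;0 0 -2.6 0 0 0 1'
```

```text
clock: 2.38
ee_pos: [495.6, -260.3, 69.5]
eef_rot: [179.9, 0.1, 82.5]
force: [0.1, 0.5, 8.2]
grip_width: 19.3
finger_force: 59.2
clock: 3.13
ee_pos: [495.3, -260.2, 173.7]
eef_rot: [179.8, 0.1, 82.5]
force: [0.1, -0.6, -0.8]
grip_width: 19.5
finger_force: 58.6
```

```bash
python3 -m jog '0.5 0 -0.9 0 0 0 1;1.5 -0.1 -0.9 0 0 0 1;2.5 -0.2 -0.9 0 0 -0.3 1;3.5 -0.3 -0.9 0 0 -0.6 1;4.5 -0.3 -0.9 0 0 -0.9 1;5.5 -0.4 -0.9 0 0 -1.2 1;6.5 -0.5 -0.9 0 0 -1.5 1;7.5 -0.5 -0.9 0 0 -1.9 1;8.5 -0.6 -0.9 0 0 -1.9 1;9.5 -0.7 -0.9 0 0 -1.9 1;10.3 -0.72 -0.9 0 0 -1.9 1;10.8 -0.72 -0.9 0 0 -1.9 1;10.87 -0.72 -0.9 0 0 -1.9 1;10.87 -0.72 -0.9 0 0 -1.9 1;10.87 -0.72 -0.9 0 0 -1.9 1;10.87 -0.72 -0.9 0 0 -1.9 1'
python3 - <<'E'
from h import *
import pickle
fs={n:grab_frame(n) for n in("scene","side","wrist")}
pickle.dump(fs,open("f2.pkl","wb"))
cv2.imwrite("pics/w2.png",fs["wrist"]["pixels"])
f=fs["wrist"];o=observe();print(o["ee_pos"],o["eef_rot"])
P=cloud(f)
for lo,hi in((10,15),(38,43),(88,96)):
    m=(P[...,2]>lo)&(P[...,2]<hi)&(np.hypot(P[...,0]-524,P[...,1]-213)<140)
    q=P[m];print(lo,len(q),q.mean(0).round(1) if len(q) else "", cv2.minAreaRect(q[:,:2].astype(np.float32)) if len(q)>20 else "")
E
```

```text
clock: 4.47
ee_pos: [523.0, 173.8, 207.5]
eef_rot: [-180.0, 0.0, 91.9]
force: [-0.1, -0.9, -0.4]
grip_width: 19.2
finger_force: 58.7
[523.28256446 173.88413299 207.92513199] [-1.79999898e+02  3.12333370e-03  9.19173508e+01]
10 21864 [535.7 232.4  12.1] ((526.0962524414062, 214.00936889648438), (160.5851593017578, 200.483154296875), 2.033900022506714)
38 12265 [519.9 223.7  40. ] ((510.1407775878906, 213.12283325195312), (112.12245178222656, 140.2290496826172), 1.9792511463165283)
88 1576 [527.6 175.1  92.1] ((527.5409545898438, 173.9443359375), (30.034841537475586, 28.686323165893555), 2.002864360809326)
```

View pics/w2.png

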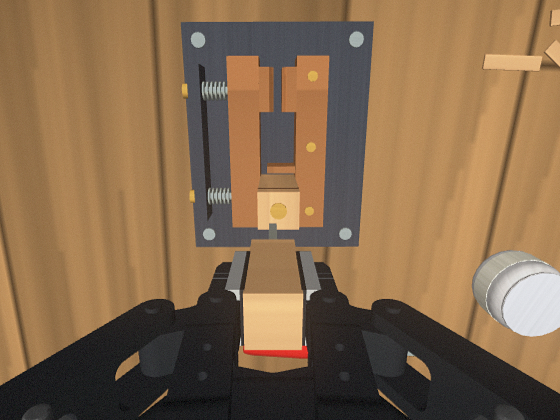

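The jig is in full view: block with brass dot at (278,211), gap at about (279,88), blade in the gripper at (272,230). Jig centre is (526.1, 214.0) with yaw 2.0°, so the gap is at about (524.5, 259). I move over it and hover.

```bash
python3 -m jog '0.7 0.05 0 0 0 0 1;1.5 0.1 0 0 0 0 1;2 0.107 0.4 0 0 0 1;2.12 0.107 1.2 0 0 0 1;2.12 0.107 2 0 0 0 1;2.12 0.107 2.5 0 0 0 1;2.12 0.107 2.65 0 0 0 1;2.12 0.107 2.65 0 0 0 1;2.12 0.107 2.65 0 0 0 1;2.12 0.107 2.65 0 0 0 1'
python3 - <<'E'
from h import *
fs={n:grab_frame(n) for n in("scene","side","wrist")}
o=observe();print(o["ee_pos"],o["eef_rot"])
T=np.array([526.1,214,0]);a=np.radians(2);R=np.array([[np.cos(a),-np.sin(a),0],[np.sin(a),np.cos(a),0],[0,0,1]])
out=[]
for n in("scene","side","wrist"):
    f=fs[n];g=T+R@[0,45,40];u,v=proj(f,g)[0].round().astype(int);print(n,u,v)
    h=22 if n!="wrist" else 55
    p=np.pad(f["pixels"],((80,80),(80,80),(0,0)))[v+80-h:v+80+h,u+80-h:u+80+h]
    out.append(cv2.resize(p,(266,400),interpolation=2) if 0 else cv2.resize(p,(266,266),interpolation=2))
cv2.imwrite("pics/hov.png",np.hstack(out))
E
```

```text
clock: 5.45
ee_pos: [525.3, 259.7, 103.4]
eef_rot: [179.9, -0.0, 92.0]
force: [1.2, -0.1, -0.5]
grip_width: 19.7
finger_force: 58.7
[525.0164656  259.79598962 103.18648584] [ 1.79883179e+02 -3.60402087e-02  9.19871703e+01]
scene 335 165
side 234 180
wrist 270 238
```

View pics/hov.png

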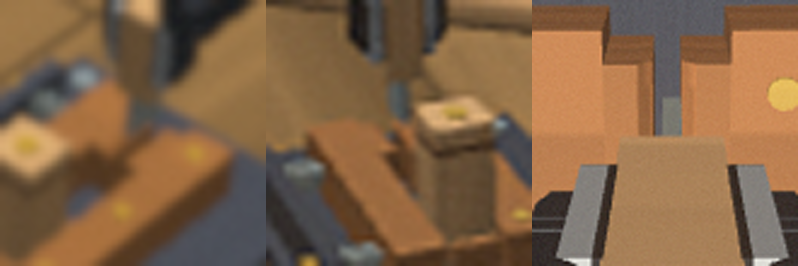

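The wrist crop shows the blade (about 671,115) over the gap, whose lips are at 655 and 681, so it is aligned. I descend gently.

```bash
python3 -m jog '0 0 0.2 0 0 0 1;0 0 0.35 0 0 0 1;0 0 0.5 0 0 0 1;0 0 0.6 0 0 0 1;0 0 0.7 0 0 0 1;0 0 0.75 0 0 0 1;0 0 0.75 0 0 0 1'
python3 -m jog '0 0 0.05 0 0 0 1;0 0 0.08 0 0 0 1;0 0 0.1 0 0 0 1;0 0 0.1 0 0 0 1'
```

```text
clock: 6.18
ee_pos: [524.4, 259.7, 71.3]
eef_rot: [-180.0, 0.0, 92.0]
force: [-0.4, -0.0, -0.1]
grip_width: 19.2
finger_force: 58.7
clock: 6.52
ee_pos: [524.7, 259.8, 69.4]
eef_rot: [179.9, -0.0, 92.0]
force: [-4.9, -1.8, 14.6]
grip_width: 19.4
finger_force: 61.1
```

```bash
python3 -m jog '0 0 0.02 0 0 0 1;0 0 0.03 0 0 0 1;0 0 0.03 0 0 0 1'
python3 - <<'E'
from h import *
f=grab_frame("wrist");P=cloud(f)
m=(P[...,2]>80)&(P[...,2]<97)&(np.hypot(P[...,0]-524.5,P[...,1]-259)<16)
print(m.sum(),np.percentile(P[m][:,2],[10,50,90]) if m.any() else "")
for n in("scene","side"):
    f=grab_frame(n);P=cloud(f);m=(P[...,2]>70)&(np.hypot(P[...,0]-524.5,P[...,1]-259)<16);print(n,m.sum())
E
```

```text
clock: 6.77
ee_pos: [524.7, 259.9, 69.3]
eef_rot: [179.9, -0.0, 92.0]
force: [-8.6, -2.2, 27.5]
grip_width: 19.5
finger_force: 62.8
4930 [86.11327084 89.65287223 90.72581604]
scene 185
side 203
```

The push reads 27 N with no further travel and the handle top is at about 90 mm, so the shoulders are home. I release and rise.

```bash
python3 -m jog '0 0 -0.06 0 0 0 1;0 0 -0.06 0 0 0 0.5;0 0 -0.06 0 0 0 0.1;0 0 -0.06 0 0 0 -0.1;0 0 -0.06 0 0 0 -0.1;0 0 -0.3 0 0 0 -0.1;0 0 -0.7 0 0 0 -0.1;0 0 -1.3 0 0 0 -0.1;0 0 -2.1 0 0 0 -0.1;0 0 -2.9 0 0 0 -0.1;0 0 -3.5 0 0 0 -0.1;-0.8 0 -3.5 0 0 0 -0.1;-1.6 0 -3.5 0 0 0 -0.1;-2.1 0 -3.5 0 0 0 -0.1;-2.1 0 -3.5 0 0 0 -0.1;-2.1 0 -3.5 0 0 0 -0.1'
python3 - <<'E'
from h import *
fs={n:grab_frame(n) for n in("wrist","side")}
o=observe();print(o["ee_pos"],o["eef_rot"])
cv2.imwrite("pics/w3.png",np.hstack([cv2.resize(fs["wrist"]["pixels"],(400,300)),cv2.resize(fs["side"]["pixels"][140:245,170:310],(400,300))]))
P=cloud(fs["wrist"])
for n,lo,hi,c,r in(("sole",10,15,(526,214),140),("cheek",38,43,(524,213),140),("block",88,96,(527,174),28),("gauge",80,96,(524.5,259),28)):
    m=(P[...,2]>lo)&(P[...,2]<hi)&(np.hypot(P[...,0]-c[0],P[...,1]-c[1])<r)
    q=P[m];print(n,len(q),q.mean(0).round(1) if len(q) else "", np.median(q[:,2]), cv2.minAreaRect(q[:,:2].astype(np.float32)) if len(q)>20 else "")
E
```

```text
clock: 8.25
ee_pos: [527.6, 175.1, 207.4]
eef_rot: [180.0, -0.0, 91.9]
force: [0.8, 1.1, 0.1]
grip_width: 47.4
finger_force: 0.0
[527.52170618 176.27908644 207.02358255] [ 1.79978424e+02 -1.02237783e-02  9.19980863e+01]
sole 21933 [536.  230.   12.1] 12.127790249261656 ((526.01806640625, 214.01422119140625), (160.59718322753906, 200.5760498046875), 2.1259360313415527)
cheek 11626 [520.  221.7  40. ] 40.002004536609086 ((510.1645812988281, 213.28709411621094), (112.12980651855469, 140.43670654296875), 2.0820271968841553)
block 1610 [527.3 174.6  92.1] 92.0811932297733 ((527.3087158203125, 173.97967529296875), (29.735280990600586, 29.03522491455078), 2.3692729473114014)
gauge 1068 [525.2 260.5  90.1] 90.0968519350689 ((525.1576538085938, 260.5250549316406), (19.418550491333008, 21.852998733520508), 2.284924268722534)
```

View pics/w3.png

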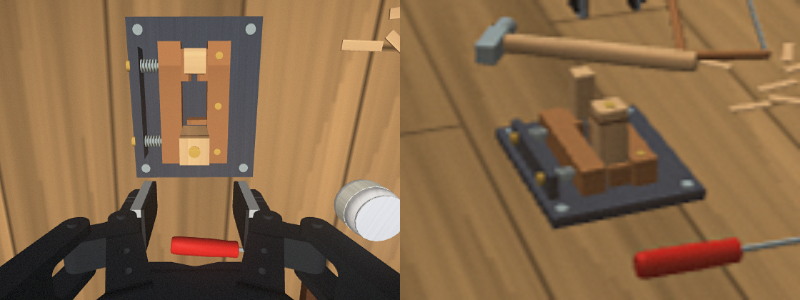

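Both views show the gauge standing in its gap (wrist 195,58; side 583,90) with its top at 90.1 mm, and the jig unmoved. The block is at (527.4, 174.0). I turn the gripper so it closes along the jig's y.

```bash
python3 -m jog '0 0 0 0 0 -1.4 -0.3;0 0 0 0 0 -2.8 -0.3;0 0 0 0 0 -4.2 -0.3;0 0 0 0 0 -5.6 -0.3;0 0 0 0 0 -7 -0.3;0 0 0 0 0 -8.4 -0.3;0 0 0 0 0 -9.8 -0.3;0 0 0 0 0 -11.2 -0.3;0 0 0.2 0 0 -12.6 -0.3;0 0 0.4 0 0 -14 -0.3;0 0 0.6 0 0 -15.4 -0.3;0 0 0.8 0 0 -16.8 -0.3;0 0 1 0 0 -18 -0.3;0 0 1 0 0 -18 -0.3;0 0 1 0 0 -18 -0.3;0 0 1 0 0 -18 -0.3'
python3 - <<'E'
from h import *
f=grab_frame("wrist");o=observe();print(o["ee_pos"],o["eef_rot"],o["q"],o["grip_width"]);P=cloud(f)
m=(P[...,2]>88)&(P[...,2]<96)&(np.hypot(P[...,0]-527,P[...,1]-174)<28)
q=P[m];print(len(q), q[:,:2].min(0),q[:,:2].max(0),cv2.minAreaRect(q[:,:2].astype(np.float32)))
E
```

```text
clock: 9.68
ee_pos: [527.6, 176.4, 167.1]
eef_rot: [180.0, 0.0, -178.2]
force: [-1.3, 0.2, 0.2]
grip_width: 55.6
finger_force: 0.0
[527.6342434  176.27960494 167.20897423] [ 1.79993190e+02  4.35086077e-02 -1.78133278e+02] [ 1.16712038e+01  2.83471407e+01  1.04211865e+02 -9.48960890e-04
  4.73969610e+01 -8.01948791e+01] 55.40721534507573
2274 [511.9724147  159.54229251] [543.48867234 188.0855684 ] ((527.8472900390625, 173.99449157714844), (30.97264862060547, 28.066425323486328), 2.065229654312134)
```

```bash
python3 -m jog '0 -0.057 0.9 0 0 0 -0.3;0 -0.057 1.7 0 0 0 -0.3;0 -0.057 2.3 0 0 0 -0.3;0 -0.057 2.48 0 0 0 -0.3;0 -0.057 2.48 0 0 0 -0.3;0 -0.057 2.48 0 0 0 -0.3;0 -0.057 2.48 0 0 0 0'
python3 -m jog '0 0 0 0 0 0 0.2;0 0 0 0 0 0 0.3;0 0 0 0 0 0 0.4;0 0 0 0 0 0 0.6;0 0 0 0 0 0 0.8;0 0 0 0 0 0 0.8;0 0 0 0 0 0 0.8' 80
```

```text
clock: 10.32
ee_pos: [528.3, 173.8, 69.1]
eef_rot: [180.0, 0.1, -178.0]
force: [-0.0, -0.3, 0.8]
grip_width: 45.0
finger_force: 0.0
clock: 10.9
ee_pos: [528.0, 173.6, 68.8]
eef_rot: [180.0, 0.1, -178.0]
force: [-2.1, -0.2, 7.7]
grip_width: 27.0
finger_force: 77.9
```

```bash
python3 -m jog '0 0.03 -0.005 0.35 0 0 0.8;0 0.07 -0.01 0.7 0 0 0.8;0 0.1 -0.015 1.05 0 0 0.8;0 0.14 -0.02 1.4 0 0 0.8;0 0.14 -0.02 1.4 0 0 0.8' | tee /dev/stderr >/dev/null
python3 - <<'E'
from h import *
o=observe();print(o["force"],o["ft_torque"],o["eef_rot"])
f=grab_frame("side");P=cloud(f)
E
```

```text
[ 2.58430465 -8.29861104  0.48845884] [-1.60456714 -0.40421394  0.07079879] [-1.72832071e+02  6.88957305e-02 -1.77934588e+02]clock: 11.32
ee_pos: [527.8, 179.0, 69.0]
eef_rot: [-172.8, 0.1, -177.9]
force: [2.6, -8.3, 0.5]
grip_width: 27.1
finger_force: 79.7
```

```bash
python3 -m jog '0 -0.05 -0.005 -0.5 0 0 0.8;0 -0.1 -0.009 -1 0 0 0.8;0 -0.15 -0.014 -1.5 0 0 0.8;0 -0.2 -0.018 -2 0 0 0.8;0 -0.25 -0.023 -2.4 0 0 0.8;0 -0.285 -0.026 -2.8 0 0 0.8;0 -0.285 -0.026 -2.8 0 0 0.8'
python3 - <<'E'
from h import *
o=observe();print(o["force"],o["ft_torque"],o["ee_pos"],o["eef_rot"])
E
```

```text
clock: 11.95
ee_pos: [528.0, 167.9, 70.9]
eef_rot: [172.8, 0.0, -178.1]
force: [2.1, 8.5, -6.7]
grip_width: 27.2
finger_force: 80.1
[ 2.09010339  8.46657402 -6.65160453] [ 1.48969727 -0.34346636 -0.05509862] [528.02302941 167.94048755  70.85417894] [ 1.72830090e+02  3.47568728e-02 -1.78090603e+02]
```

```bash
python3 -m jog '0 0.05 -0.005 0.5 0 0 0.8;0 0.1 -0.009 1 0 0 0.8;0 0.15 -0.014 1.5 0 0 0.8;0 0.2 -0.018 2 0 0 0.8;0 0.25 -0.023 2.4 0 0 0.8;0 0.285 -0.026 2.8 0 0 0.8;0 0.285 -0.026 2.8 0 0 0.8'
python3 - <<'E'
from h import *
f=grab_frame("side");P=cloud(f)
for n,lo,hi,c,r in(("sole",8,18,(526,214),110),("cheek",37,45,(524,213),90),("block",88,105,(527,174),40)):
    m=(P[...,2]>lo)&(P[...,2]<hi)&(np.hypot(P[...,0]-c[0],P[...,1]-c[1])<r)
    q=P[m];print(n,len(q),np.median(q[:,2]),q.mean(0).round(1))
E
python3 -m jog '0 -0.05 -0.005 -0.5 0 0 0.8;0 -0.1 -0.009 -1 0 0 0.8;0 -0.15 -0.014 -1.5 0 0 0.8;0 -0.2 -0.018 -2 0 0 0.8;0 -0.25 -0.023 -2.4 0 0 0.8;0 -0.285 -0.026 -2.8 0 0 0.8;0 -0.285 -0.026 -2.8 0 0 0.8'
```

```text
clock: 12.53
ee_pos: [527.6, 179.0, 73.2]
eef_rot: [-172.8, 0.0, -177.9]
force: [4.0, -9.5, -3.7]
grip_width: 27.2
finger_force: 81.4
sole 750 13.806837917267115 [526.4 172.7  13.6]
cheek 456 41.28754656401048 [504.9 198.6  41.2]
block 73 96.05897264127938 [518.3 174.5  95.7]
clock: 13.17
ee_pos: [527.9, 167.8, 75.6]
eef_rot: [172.8, 0.0, -178.1]
force: [2.5, 9.1, -8.3]
grip_width: 27.2
finger_force: 81.5
```

Run:
```python
from h import *
f=grab_frame("side");P=cloud(f)
for n,lo,hi,c,r in(("sole",8,18,(526,214),110),("cheek",37,45,(524,213),90),("gauge",80,105,(525,260),25)):
    m=(P[...,2]>lo)&(P[...,2]<hi)&(np.hypot(P[...,0]-c[0],P[...,1]-c[1])<r)
    q=P[m];print(n,len(q),np.median(q[:,2]),q.mean(0).round(1))
I=f["pixels"][140:245,170:310]
cv2.imwrite("pics/rock.png",cv2.resize(I,(560,420),interpolation=2))
```

```text
sole 749 13.749919772499645 [525.1 169.9  13.7]
cheek 435 41.23022322395827 [503.4 201.1  41.2]
gauge 43 89.12456806308687 [519.4 256.1  88. ]
```

View pics/rock.png

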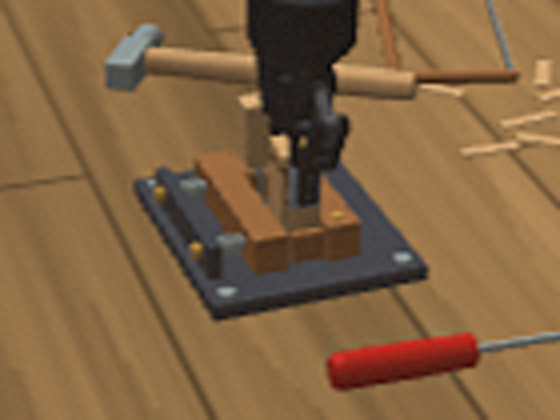

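The side view shows the block rocked away from the gauge (290,200) with the jig on the bench (lower corner 220,315) and the gauge standing (253,130). I check the jig's shift and lift against earlier frames.

```bash
cat > chk.py <<'E'
from h import *
import pickle
f0=pickle.load(open("f2.pkl","rb"))["side"]; f=grab_frame("side")
g=lambda f:cv2.cvtColor(f["pixels"],6)
T=g(f0)[198:217,203:277]
r=cv2.matchTemplate(g(f)[192:223,197:283],T,cv2.TM_CCOEFF_NORMED); _,m,_,(x,y)=cv2.minMaxLoc(r)
sub=lambda a,b,c:(a-c)/(2*(a-2*b+c))
print("sole shift px",x-6+(sub(*r[y,x-1:x+2]) if 0<x<12 else 0),y-6+(sub(*r[y-1:y+2,x]) if 0<y<12 else 0),m)
for n,F in(("old",f0),("new",f)):
    P=cloud(F)[198:217,203:277].reshape(-1,3);q=P[(P[:,2]>8)&(P[:,2]<18)];print(n,len(q),np.median(q[:,2]))
J=np.array([526.1,214,0])
p=proj(f,[J+[0,-100,12],J+[0,-99,12],J+[0,-100,13]]);print("px per mm y,z",p[1]-p[0],p[2]-p[0])
E
python3 chk.py
```

```text
sole shift px -0.012150338 0.11561056 0.9855028986930847
old 612 13.679857909549995
new 616 13.7397008273755
px per mm y,z [-0.11271291 -0.17280809] [-0.00163404 -0.30663279]
```

Jig unmoved. I continue the swings.

```bash
python3 -m jog '0 0.05 -0.005 0.5 0 0 0.8;0 0.1 -0.009 1 0 0 0.8;0 0.15 -0.014 1.5 0 0 0.8;0 0.2 -0.018 2 0 0 0.8;0 0.25 -0.023 2.4 0 0 0.8;0 0.285 -0.026 2.8 0 0 0.8;0 0.285 -0.026 2.8 0 0 0.8'
python3 -m jog '0 -0.05 -0.005 -0.5 0 0 0.8;0 -0.1 -0.009 -1 0 0 0.8;0 -0.15 -0.014 -1.5 0 0 0.8;0 -0.2 -0.018 -2 0 0 0.8;0 -0.25 -0.023 -2.4 0 0 0.8;0 -0.285 -0.026 -2.8 0 0 0.8;0 -0.285 -0.026 -2.8 0 0 0.8'
python3 chk.py
```

```text
clock: 13.85
ee_pos: [527.5, 179.0, 78.0]
eef_rot: [-172.8, 0.0, -177.9]
force: [3.5, -9.0, -5.3]
grip_width: 26.9
finger_force: 82.2
clock: 14.43
ee_pos: [527.8, 167.8, 80.4]
eef_rot: [172.9, -0.0, -178.1]
force: [1.7, 9.2, -9.1]
grip_width: 27.2
finger_force: 82.1
sole shift px -0.03697939 0.14111601 0.9805691242218018
old 612 13.679857909549995
new 611 13.774082254888198
px per mm y,z [-0.11271291 -0.17280809] [-0.00163404 -0.30663279]
```

```bash
python3 -m jog '0 0.05 -0.005 0.5 0 0 0.8;0 0.1 -0.009 1 0 0 0.8;0 0.15 -0.014 1.5 0 0 0.8;0 0.2 -0.018 2 0 0 0.8;0 0.25 -0.023 2.4 0 0 0.8;0 0.285 -0.026 2.8 0 0 0.8;0 0.285 -0.026 2.8 0 0 0.8'
python3 -m jog '0 -0.05 -0.005 -0.5 0 0 0.8;0 -0.1 -0.009 -1 0 0 0.8;0 -0.15 -0.014 -1.5 0 0 0.8;0 -0.2 -0.018 -2 0 0 0.8;0 -0.25 -0.023 -2.4 0 0 0.8;0 -0.285 -0.026 -2.8 0 0 0.8;0 -0.285 -0.026 -2.8 0 0 0.8'
python3 -m jog '0 0.05 -0.005 0.5 0 0 0.8;0 0.1 -0.009 1 0 0 0.8;0 0.15 -0.014 1.5 0 0 0.8;0 0.2 -0.018 2 0 0 0.8;0 0.25 -0.023 2.4 0 0 0.8;0 0.285 -0.026 2.8 0 0 0.8;0 0.285 -0.026 2.8 0 0 0.8'
python3 chk.py
```

```text
clock: 15.07
ee_pos: [527.4, 179.1, 82.9]
eef_rot: [-172.8, 0.0, -177.9]
force: [3.9, -9.3, -4.7]
grip_width: 27.0
finger_force: 82.7
clock: 15.65
ee_pos: [528.0, 167.7, 85.3]
eef_rot: [172.9, 0.0, -178.1]
force: [1.9, 8.8, -9.7]
grip_width: 27.3
finger_force: 82.5
clock: 16.23
ee_pos: [527.5, 180.0, 88.2]
eef_rot: [-172.9, 0.1, -177.9]
force: [-0.6, 0.6, -1.2]
grip_width: 26.9
finger_force: 83.9
sole shift px -0.13229737 0.35804763 0.9423472881317139
old 612 13.679857909549995
new 609 13.892344513879573
px per mm y,z [-0.11271291 -0.17280809] [-0.00163404 -0.30663279]
```

The force is near zero, so the block is free. I set it upright and raise it to about 13 mm clear.

```bash
python3 -m jog '0 -0.005 -0.04 0 0 0 0.8;0 -0.01 -0.09 0 0 0 0.8;0 -0.05 -0.14 -0.35 0 0 0.8;0 -0.1 -0.19 -0.7 0 0 0.8;0 -0.14 -0.24 -1.05 0 0 0.8;0 -0.176 -0.281 -1.4 0 0 0.8;0 -0.176 -0.281 -1.4 0 0 0.8;0 -0.176 -0.281 -1.4 0 0 0.8;0 -0.176 -0.281 -1.4 0 0 0.8'
python3 chk.py
python3 - <<'E'
from h import *
o=observe();print(o["ee_pos"],o["eef_rot"],o["force"])
fs={n:grab_frame(n) for n in("side","wrist","scene")}
for n,lo,hi,c,r in(("block",100,135,(527,174),32),("sole",9,16,(526,214),140),("gauge",80,96,(525,260),25)):
  for k in fs:
    P=cloud(fs[k]);m=(P[...,2]>lo)&(P[...,2]<hi)&(np.hypot(P[...,0]-c[0],P[...,1]-c[1])<r)
    q=P[m]
    if len(q)>20: print(n,k,len(q),np.percentile(q[:,2],[50,95]).round(1),q.mean(0).round(1),cv2.minAreaRect(q[:,:2].astype(np.float32)))
w=cv2.resize(fs["wrist"]["pixels"],(400,300))
cv2.imwrite("pics/end.png",np.hstack([w,cv2.resize(fs["side"]["pixels"][140:245,170:310],(400,300),interpolation=2)]))
E
```

```text
clock: 17.03
ee_pos: [527.6, 173.3, 99.8]
eef_rot: [-180.0, 0.0, -178.0]
force: [0.1, 0.7, -0.5]
grip_width: 27.3
finger_force: 83.9
sole shift px -0.1279299 0.35633788 0.9431107640266418
old 612 13.679857909549995
new 610 13.643185831308383
px per mm y,z [-0.11271291 -0.17280809] [-0.00163404 -0.30663279]
[527.55092075 173.52160348  99.71203399] [-1.79962561e+02  5.58695295e-03 -1.78003231e+02] [-0.5439157  -0.0057937  -0.07190844]
block side 129 [115.8 130.1] [518.  163.5 116.1] ((520.7777709960938, 170.33851623535156), (23.76139259338379, 52.976356506347656), 6.341951847076416)
block wrist 13227 [122.8 132.2] [521.7 173.9 121. ] ((527.0897216796875, 174.08583068847656), (31.681835174560547, 63.376548767089844), 2.712463855743408)
block scene 168 [121.7 133.1] [536.  169.6 119.1] ((529.444091796875, 173.61105346679688), (29.36751937866211, 58.756141662597656), 0.6866028904914856)
sole side 766 [13.6 15.6] [523.3 171.4  13.4] ((522.8375244140625, 212.26324462890625), (160.84507751464844, 207.4403839111328), 1.4114813804626465)
sole wrist 28559 [12.2 13.5] [492.5 203.7  12.2] ((525.4830932617188, 212.28643798828125), (160.24478149414062, 201.13040161132812), 1.544871211051941)
sole scene 1113 [12.5 15.5] [554.5 186.5  12.6] ((526.4185180664062, 216.11090087890625), (162.77276611328125, 216.46295166015625), 1.1598317623138428)
gauge side 47 [90.8 95. ] [520.6 256.1  89.3] ((521.5831909179688, 258.90057373046875), (19.159408569335938, 29.785749435424805), 6.442473411560059)
gauge wrist 3365 [90.7 91.9] [524.  257.2  89.3] ((525.694580078125, 259.0042419433594), (21.550682067871094, 23.44249725341797), 2.066415786743164)
gauge scene 66 [90.2 93. ] [527.4 255.6  88.9] ((525.584716796875, 257.482666015625), (23.952617645263672, 22.681095123291016), 84.81596374511719)
```

View pics/end.png

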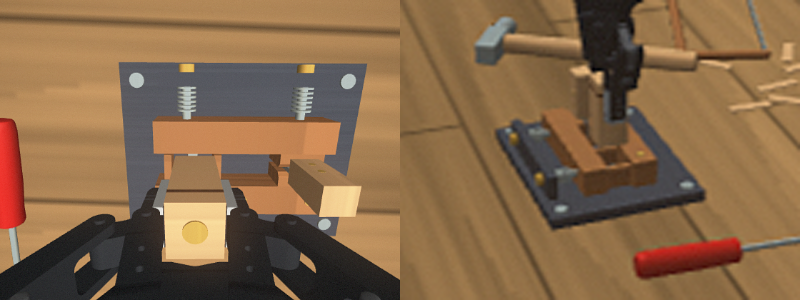

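The block is held upright with its underside at about 53 mm (13 mm clear) and over the pocket. The gauge is still home at wrist (335,195), top about 90 mm, and the jig is flat on the bench.

```bash
python3 -c "from station import *; print(hand_in())"
```

```text
the job is handed in; nothing more can be done
None
```

I pushed the gauge fully home in its gap and rocked the block free, and it is now held upright over its pocket about 13 mm clear of the cheeks; the jig stayed flat on the bench (it slid 1–2 mm), and the job is handed in at about 17 s.

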